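Set the film feed and start the pot wrapper

TASK

Get the pot wrapper going. First push the film-feed lever until it stands in line with the brass pointer on its scale, leaving the pointer where it is; only then press the keypad's square key, the round key and the long bar key, in that order and one at a time, each fully down and let back up. Do not press the cross-shaped key, keep the lever as set, and leave the little trees and everything else on the bench where they stand.

Things in the scene. Friction and masses are not known exactly. Their poses are not given: they have to be found in the camera images.
- keypad: Grey box 200 x 200 mm, 60 mm high, fixed on the table, turned a little; origin at the centre of its underside, z up, its front faces -x. On its top are four white plastic spring keys in a 2 by 2 pattern, 90 mm apart (45 mm either side of its centre in x and y), their tops 22 mm above the box when up. The keypad may be left or right of the lever box.
- feedbox: Grey film-feed box 140 (x) x 200 (y) mm, 60 mm high, fixed on the table, turned a little; origin at the centre of its underside, y is the direction in which lever and pointer swing. An aluminium half disc of 60 mm radius with scale marks stands across its top (its faces 27 to 33 mm on the +x side of the centre); the lever is on its robot side, the brass pointer on its far side.
- hinge (a point): Point on the lever's hinge line, on the top face of the film-feed box (60 mm above the table); the hinge line runs along the box's x axis, lever and pointer turn about the same line. Its axes are the box's.
- lever (a joint): Angle of the film-feed lever: 0 upright, positive leaning to the box's +y (robot's left), -0.95 to 0.95 rad. Stiff hinge: it stays where it is left (about 2 to 3 N to push at the handle).
- lever_tip (a point): Top end of the lever's black round handle, 135 mm from the hinge line; handle 28 mm diameter, from 80 to 135 mm from the hinge, on a steel rod of 12 mm diameter. z points along the lever, away from the hinge.
- pointer (a joint): Angle of the brass setting pointer, measured like the lever's. It shows where the lever is wanted and is not to be moved.
- pointer_tip (a point): Tip of the flat brass pointer, 80 mm from the hinge line, 12 mm wide, its middle 32 mm from the lever's middle along the box's +x. z points along the pointer, away from the hinge.
- top_square (a point): Centre of the top face of the square key, 50 by 50 mm; z up. It sits in an 82 mm square black mount plate, in one of the four places of the keypad (places are dealt at random).
- top_round (a point): Centre of the top face of the round key, 56 mm across; z up. It sits in an 82 mm square black mount plate, in one of the four places of the keypad (places are dealt at random).
- top_bar (a point): Centre of the top face of the long bar key, 28 by 70 mm, its length along the keypad's y axis; z up. It sits in an 82 mm square black mount plate, in one of the four places of the keypad (places are dealt at random).
- top_cross (a point): Centre of the top face of the cross-shaped key (64 by 64 mm, arms 18 mm wide), the cancel key; z up. It sits in an 82 mm square black mount plate, in one of the four places of the keypad (places are dealt at random).
- key_square (a joint): Travel of the square key: 0 up, 0.008 m fully down; the spring needs about 5 N at the bottom and lifts it again.
- key_round (a joint): Travel of the round key: 0 up, 0.008 m fully down; the spring needs about 5 N at the bottom and lifts it again.
- key_bar (a joint): Travel of the long bar key: 0 up, 0.008 m fully down; the spring needs about 5 N at the bottom and lifts it again.
- key_cross (a joint): Travel of the cross key: 0 up, 0.008 m fully down; the spring needs about 5 N at the bottom and lifts it again.
- tree_a: Bare young bonsai in a black pot, 68 mm across, 200 mm high, loose, beyond the boxes; origin at the centre of its underside. Bystander.
- tree_b: Leafy young bonsai in a black pot, 68 mm across, 180 mm high, loose, at the left; origin at the centre of its underside. Bystander.
- tree_c: Bare young bonsai in a black pot, 68 mm across, 210 mm high, loose, at the right; origin at the centre of its underside. Bystander.
- pot: Empty terracotta pot, 76 mm across, 70 mm high, loose, on the robot's side of the boxes; origin at the centre of its underside. Bystander.
- film_roll: Roll of clear film standing on end, 90 mm across, 100 mm high, loose; origin at the centre of its underside. Bystander.
- spool: Copper wire spool, 40 mm across, 28 mm high, loose, standing on the film-feed box near its robot-side edge; origin at the centre of its underside. Bystander.
- shears: Pruning shears lying flat, 170 mm long, loose; origin at the centre of its underside. Bystander.
- dispenser: Tape dispenser, 150 x 55 mm, 80 mm high, loose; origin at the centre of its underside. Bystander.
Mind the look-alikes: they are no part of the job. Of the things shaped like the feedbox, the grey one is meant.

How it is judged:
On the way, in this order (a step that is already met when the one before it is completed fails the run):
1. the lever stands still in line with the pointer, all keys up (angle between the z axis of lever_tip and the z axis of pointer_tip, either way round below 0.1 rad and velocity of joint lever between -0.05 and 0.05 rad/s and value of joint each of key_square, key_round, key_bar, key_cross below 0.002 m), for 0.3 s.
2. the square key is fully down, the others up (value of joint key_square above 0.006 m and value of joint each of key_round, key_bar below 0.002 m and angle between the z axis of lever_tip and the z axis of pointer_tip, either way round below 0.1 rad), for 0.05 s.
3. the round key is fully down, the others up (value of joint key_round above 0.006 m and value of joint each of key_square, key_bar below 0.002 m and angle between the z axis of lever_tip and the z axis of pointer_tip, either way round below 0.1 rad), for 0.05 s.
4. the long bar key is fully down, the others up (value of joint key_bar above 0.006 m and value of joint each of key_square, key_round below 0.002 m and angle between the z axis of lever_tip and the z axis of pointer_tip, either way round below 0.1 rad), for 0.05 s.
At the end, for the whole second after the job is handed in: The lever is within 0.1 rad (6 degrees) of the pointer's direction, all four keys are up again (within 2 mm) and the loose things are at rest (angle between the z axis of lever_tip and the z axis of pointer_tip, either way round below 0.1 rad and value of joint each of key_square, key_round, key_bar, key_cross below 0.002 m and linear speed of each of tree_a, tree_b, tree_c, pot, film_roll, spool, shears, dispenser below 0.02 m/s); the robot touches nothing.
It fails at once if a key pressed (over 3 mm) while the lever is off the pointer by more than 0.12 rad (angle between the z axis of lever_tip and the z axis of pointer_tip, either way round above 0.12 rad and value of joint any of key_square, key_round, key_bar, key_cross above 0.003 m).
It fails at once if the cross-shaped key pressed (over 3 mm) (value of joint key_cross above 0.003 m).
It fails at once if two keys pressed (over 3 mm) at once (value of joint each of key_square, key_round above 0.003 m or value of joint each of key_square, key_bar above 0.003 m or value of joint each of key_round, key_bar above 0.003 m).
It fails at once if the pointer's tip moved by more than 5 mm (distance of pointer_tip from where it was at the start of the episode above 0.005 m).
It fails at once if a bystander moved by more than 25 mm or tipped by more than 0.4 rad (distance of any of tree_a, tree_b, tree_c, pot, film_roll, spool, shears, dispenser from where it was at the start of the episode above 0.025 m or angle between any of tree_a, tree_b, tree_c, pot, film_roll, spool, shears, dispenser's own z axis and vertical above 0.4 rad).
It also fails if it takes over 59 s, if anything falls off the work surface, if the arm or the gripper's body presses on something with over 40 N, if the wrist force passes 120 N, or if a joint passes its speed limit or range.

ROBOT

A 6-joint arm with a two-finger parallel gripper is mounted at the origin on the work surface. World frame = base frame: x ahead of the robot, y to its left, z up, the work surface at z = 0. Lengths are in m, angles in rad, forces in N, time in s.
With the tool pointing down it reaches from about 0.3 to 0.875 m from the base axis. Payload 6.4 kg.
Tool frame: the origin (TCP) lies midway between the tips of the shut fingers; the grasp point (between the pads) lies 19 mm behind it; z points along the fingers, y is the line along which they close (so a half turn about z gives the same grasp; the last joint's range is limited). The gripper opens to 85 mm and grips with 20 to 120 N. Pads are 22 mm wide; open, the fingers measure 114 mm over their backs; the gripper's body (76 mm by 85 mm) begins 54 mm behind the grasp point. The pads swing forward as they close: fully open they stand 13 mm farther back than shut.
Start: joints at [-1.451, 0.181, 1.607, -0, 1.354, -0.206], TCP at [0.184, -0.545, 0.211] pointing down, gripper open.
Joint ranges: [-2.99, 2.99], [-0.89, 2.07], [0.3, 2.58], [-1.14, 4.28], [0, 2.63], [-3.12, 3.12]. Speed limits (rad/s): [2.57, 2.57, 3.01, 3.14, 3.14, 3.14].

INTERFACE

Orientations are given as a unit quaternion [w, x, y, z].
In Python, from bench import * gives the robot as it stands.
- The arm moves only by the tool play_rows, never from a script. Its argument "plan" is a list of rows, each a list of 3 entries, a list of its own where there are three numbers: the finger opening in mm, from 0 to 85.4, then the shift along the tool's x, y, z normalised to -1 to 1, where 1 is 40 cm, then the turn about the tool's z normalised to -1 to 1, where 1 is pi rad. A call has 1 to 10 rows; each row is the pose to reach, as a shift and turn from the pose commanded when the call began, along the tool's axes at that moment, turning the shorter way round; what a row does not reach only later rows make up. A row lasts 1/10 s, in which the tool goes at most 50 mm and 8.59 degrees, less where a joint would pass 70% of its speed; a pose out of reach is approached as far as the arm can. A call with a number of a shift or a turn outside -1 to 1 is refused whole. A call with a gripper value outside its range is refused whole. The fingers move at their own pace and stop on an object; the grip force is fixed at half the most. Time passes only in rows, so rows that repeat a pose let the fingers close. It gives the time, the measured TCP pose, the force, the opening and the grip force at its end, in the units of the state.
- get_obs(): the state, without advancing time (a new reading comes with each control period).
- camera(name): name is "scene" or "top" or "wrist"; returns a dict with "image" (384x512x3 uint8, red, green, blue), "range_z" (384x512 float32, m along the optical axis (not along the pixel's ray), 0 where there is no reading), "intrinsics" (3x3 intrinsics, pixels), "rvec" (rotation vector, rad) and "tvec" (3), from world to camera coordinates, as OpenCV has them; the wrist camera has in their place "T_tool_cam" (4x4, takes a point from camera to tool coordinates, whose origin is the TCP and whose axes are the flange's). Camera axes: x right, y down, z forward; pixel columns grow to the right and rows downward; lengths in m; the calibration is good to about 2 mm. A picture is of the moment at which its call begins: read the wrist's pose just before it.
- hand_in(): hands the job in; it is judged then, once.
Trained networks look in a picture, given as the dict that the camera call returned (one of the last four; its "shot" number tells which), for a name from the list of things; names that differ only in an ending like _2 or _b are one class to them, and where a whole thing is asked for, a point or a joint stands for the part that bears it (a point fixed in the world has none). Each returns a list of dicts, best first, with "conf" (0 to 1); they miss things now and then, are a little off and sometimes report something else, mostly with a low value. They report only what shows in the picture. A call takes as long as a camera call. They do not tell look-alikes from the thing itself.
- search_frame(picture, label): "rect" ([centre column, centre row, width, height] in pixels, round what is visible of it).
- masks_of(picture, label): "mask" (384x512 bool, what is visible of it) and "rect" ([centre column, centre row, width, height] in pixels, round what is visible of it).
The state is a dict: "time_s": time; "q": joint angles; "dq": joint speeds; "joint_efforts": joint torques, N m; "eef_pos": TCP position; "eef_rot": TCP orientation; "wrist_force": force on the tool from outside, world axes, zero at the start; "torque": the same for the moment, N m; "opening": opening from 0.0 (shut) to 1.0 (fully open); "grasp_force": force on a finger pad.
Only numpy, scipy, OpenCV 4.12 (cv2) and the standard library are available. Lean on these libraries where they do the work, as an engineer would, in place of code of your own. Each camera call takes 0.05 s, during which the arm holds its last target. There are 200 camera calls.

## Working session

There is one attempt and no reset: what is moved stays moved. The work goes in short steps, Python scripts to look and compute and a tool call to move; the robot and the scene stay as the last step left them, time stands still between calls to the robot, and variables do not carry over. Pictures are saved under pics/ and viewed, at most 10 in all, crops included, and the job is handed in when it is done.

Besides the shell and the picture viewer there is one more tool, called after "Emit:" as name([rows], argument=value, ...), one row to a line, values as JSON. play_rows: Moves the arm, as the interface text tells. Its arguments: {"type":"object","properties":{"plan":{"type":"array","items":{"type":"array"}}},"required":["plan"]}

```bash
mkdir -p pics
cat > h.py <<'E'
from bench import *
import numpy as np, cv2
def pts(p):
    z=p["range_z"]; v,u=np.indices(z.shape); K=p["intrinsics"]
    c=np.stack([(u-K[0][2])/K[0][0]*z,(v-K[1][2])/K[1][1]*z,z],-1)
    R=cv2.Rodrigues(np.array(p["rvec"],float))[0]
    w=(c-np.array(p["tvec"]).reshape(3))@R
    w[z<=0]=np.nan
    return w
def save(p,n,s=None):
    im=cv2.cvtColor(p["image"],cv2.COLOR_RGB2BGR)
    cv2.imwrite("pics/"+n,im)
E
python3 - <<'E'
from h import *
for n in ["top","scene"]:
    p=camera(n); save(p,n+"1.png"); np.save(n+"pts.npy",pts(p)); w=pts(p)
    for l in ["keypad","feedbox","lever","lever_tip","pointer","top_square","top_round","top_bar","top_cross","spool"]:
        for d in masks_of(p,l)[:3]:
            q=w[d["mask"]]; print(n,l,round(d["conf"],2),np.round(d["rect"]),np.round(np.nanmedian(q,0),3),np.round(np.nanmax(q[:,2]),3))
print(get_obs())
E
```

```text
top keypad 0.91 [198. 163.  62.  68.] [0.572 0.148 0.06 ] 0.07
top feedbox 0.86 [150. 269.  77.  65.] [0.256 0.281 0.061] 0.203
top feedbox 0.64 [344. 297.  79.  57.] [ 0.186 -0.307  0.061] 0.202
top lever 0.8 [317. 169.  31.   9.] [ 0.554 -0.218  0.146] 0.179
top lever 0.73 [314. 187.  14.  13.] [ 0.504 -0.206  0.088] 0.096
top lever 0.56 [354. 298.  15.  15.] [ 0.192 -0.31   0.193] 0.202
top lever_tip 0.58 [318. 167.  30.  12.] [ 0.554 -0.222  0.156] 0.179
top pointer 0.71 [238. 233.  21.  26.] [0.372 0.022 0.009] 0.079
top top_square 0.65 [210. 177.  13.  13.] [0.536 0.101 0.083] 0.091
top top_round 0.69 [212. 149.  15.  19.] [0.624 0.106 0.083] 0.091
top top_bar 0.77 [180. 176.  25.  11.] [0.532 0.193 0.082] 0.09
top top_cross 0.61 [316. 168.  36.  11.] [ 0.553 -0.221  0.152] 0.179
top top_cross 0.59 [183. 147.  20.  23.] [0.621 0.194 0.082] 0.09
top top_cross 0.51 [118. 127.  35.  32.] [0.667 0.377 0.148] 0.186
top spool 0.67 [237. 232.  27.  25.] [0.372 0.022 0.009] 0.079
top spool 0.62 [313. 184.  16.  11.] [ 0.504 -0.208  0.089] 0.096
top spool 0.48 [181. 147.  19.  23.] [0.6
[... 1248 characters left out ...]
.076] 0.092
{'time_s': 1.1, 'q': array([-1.45131482e+00,  1.80789464e-01,  1.60700921e+00, -5.40125373e-07,
        1.35377203e+00, -2.06317028e-01]), 'dq': array([ 0.00017897, -0.00032588, -0.00034433, -0.00098467, -0.00142934,
        0.00010411]), 'joint_efforts': array([ 8.18116205e-04, -4.44850409e+01, -3.51681447e+01, -1.68885704e-04,
        5.84404679e-04,  3.11060361e-06]), 'eef_pos': array([ 0.18404711, -0.54476962,  0.21068993]), 'eef_rot': array([ 1.09498588e-05,  9.86761219e-01,  1.62179825e-01, -7.39694427e-07]), 'wrist_force': array([0.14312205, 0.22725473, 0.95761965]), 'torque': array([ 0.02567467, -0.04235213,  0.03248459]), 'grasp_force': 0.0, 'opening': 1.001726667922424}
```

Run:
```python
import cv2,numpy as np
a=cv2.imread("pics/top1.png"); b=cv2.imread("pics/scene1.png")
A=cv2.resize(a[100:340,90:390],(800,600)[0:1]+(600,) if 0 else (750,600),interpolation=cv2.INTER_CUBIC); cv2.imwrite("pics/topc.png",A)
B=cv2.resize(b[140:320,90:410],(800,450),interpolation=cv2.INTER_CUBIC); cv2.imwrite("pics/scc.png",B)
```

```text
(no output)
```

View pics/topc.png

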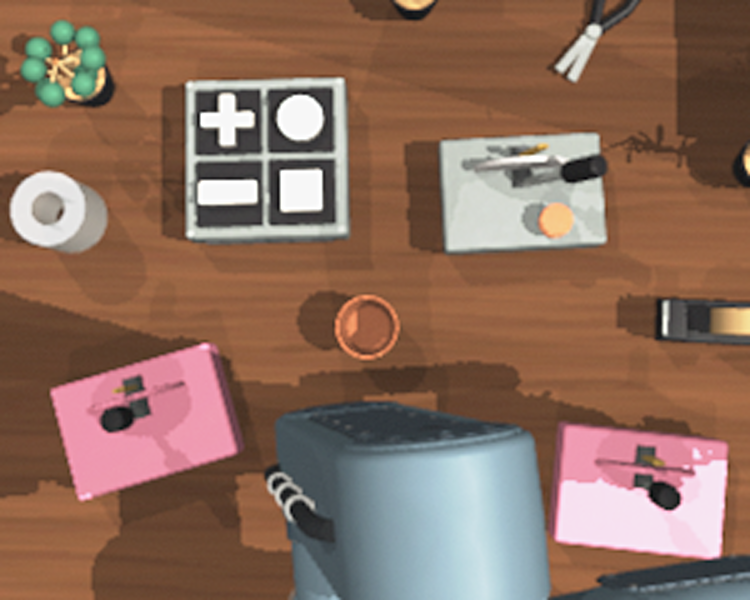

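View pics/scc.png

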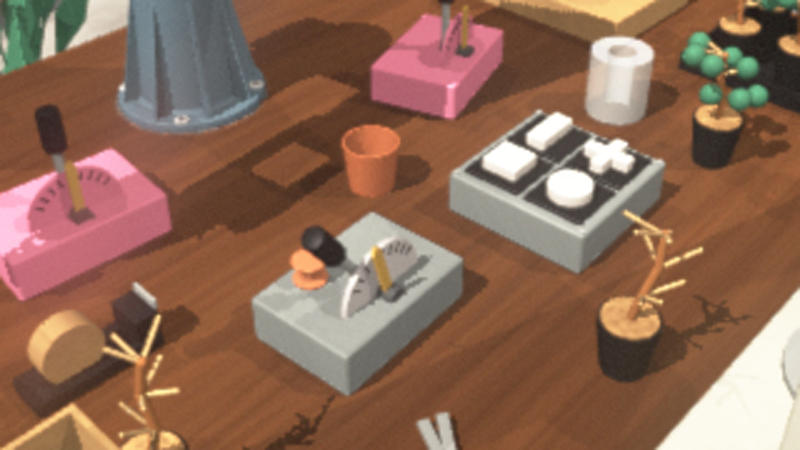

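The top crop shows the grey feed box at about (525,192), with its lever leaning right (-y) and the black handle at (583,168). The brass pointer is at (537,150). On the keypad, cross and round are in the back row and bar and square in the front row, with square at (301,190). The two pink boxes are look-alikes. Next I'll fit the poses.

```bash
cat >> h.py <<'E'
def rectfit(xy):
    r=cv2.minAreaRect((xy*1000).astype(np.float32)); return r
def brass(im):
    h=cv2.cvtColor(im,cv2.COLOR_RGB2HSV); return (h[...,0]>14)&(h[...,0]<32)&(h[...,1]>110)&(h[...,2]>70)
def cmd(t):  # world target -> normalised shift
    o=get_obs(); from scipy.spatial.transform import Rotation as R
    q=o["eef_rot"]; r=R.from_quat([q[1],q[2],q[3],q[0]])
    return np.round(r.inv().apply(np.array(t)-o["eef_pos"])/0.4,4)
E
python3 - <<'E'
from h import *
p=camera("top"); w=pts(p); im=p["image"]
for nm,c,ex in [("feed",(0.57,-0.2),.17),("key",(0.58,0.147),.16)]:
    m=(abs(w[...,2]-0.06)<0.006)&(abs(w[...,0]-c[0])<ex)&(abs(w[...,1]-c[1])<ex)
    n,l,s,_=cv2.connectedComponentsWithStats(m.astype(np.uint8)); k=1+np.argmax(s[1:,4])
    print(nm,rectfit(w[m][:,:2]),m.sum(),np.nanmedian(w[m][:,2]))
s=camera("scene"); ws=pts(s)
for nm,i,W in [("top",im,w),("scene",s["image"],ws)]:
    m=(W[...,2]>0.065)&(abs(W[...,0]-.57)<.09)&(abs(W[...,1]+.2)<.12)
    b=m&brass(i); q=W[b]; print(nm,"brass",np.round(q[np.argsort(q[:,2])],3).tolist())
    dk=m&(i.max(-1)<70); print("dark",dk.sum(),np.round(np.nanmean(W[dk],0),3)); q=W[dk]; print(np.round(q[np.argsort(q[:,1])][::6],3).tolist())
print(cmd([0.45,-0.2,0.36]))
E
```

```text
feed ((529.7412719726562, -219.47720336914062), (332.8526306152344, 187.58987426757812), 76.05420684814453) 2201 0.06073850982315647
key ((579.3235473632812, 149.36529541015625), (201.1116485595703, 198.96072387695312), 2.5659120082855225) 1884 0.062132808727749414
top brass [[0.488, -0.202, 0.069], [0.585, -0.164, 0.077], [0.514, -0.197, 0.083], [0.517, -0.2, 0.083], [0.584, -0.166, 0.083], [0.502, -0.203, 0.084], [0.493, -0.212, 0.084], [0.52, -0.206, 0.084], [0.495, -0.2, 0.084], [0.507, -0.197, 0.084], [0.501, -0.206, 0.085], [0.492, -0.194, 0.085], [0.508, -0.209, 0.086], [0.504, -0.191, 0.086], [0.508, -0.218, 0.086], [0.486, -0.206, 0.086], [0.502, -0.221, 0.086], [0.489, -0.197, 0.086], [0.511, -0.212, 0.086], [0.492, -0.209, 0.086], [0.504, -0.209, 0.087], [0.501, -0.212, 0.087], [0.511, -0.221, 0.087], [0.495, -0.221, 0.087], [0.511, -0.218, 0.087], [0.517, -0.212, 0.087], [0.507, -0.212, 0.087], [0.507, -0.203, 0.087], [0.51, -0.215, 0.087], [0.498, -0.218, 0.087], [0.492, -0.2, 0.087], [0.495, -0.203, 0.087], [0.501, -0.197, 0.087], [0.501, -0.194, 0.088], [0.495, -0.206,
[... 3682 characters left out ...]
586, -0.189, 0.128], [0.586, -0.184, 0.129], [0.588, -0.183, 0.132], [0.587, -0.189, 0.132], [0.583, -0.188, 0.133], [0.586, -0.191, 0.133], [0.587, -0.186, 0.134], [0.587, -0.189, 0.135], [0.586, -0.187, 0.137], [0.584, -0.189, 0.137]]
dark 102 [ 0.566 -0.235  0.153]
[[0.564, -0.252, 0.161], [0.566, -0.248, 0.157], [0.567, -0.245, 0.156], [0.548, -0.243, 0.172], [0.568, -0.242, 0.173], [0.566, -0.24, 0.174], [0.572, -0.239, 0.161], [0.57, -0.238, 0.162], [0.568, -0.236, 0.163], [0.565, -0.235, 0.138], [0.568, -0.232, 0.164], [0.569, -0.231, 0.154], [0.568, -0.229, 0.159], [0.569, -0.228, 0.149], [0.567, -0.225, 0.153], [0.568, -0.223, 0.136], [0.568, -0.22, 0.131]]
[ 0.9058 -0.6038 -0.3733]
```

```bash
cat >> h.py <<'E'
def lever_meas(W,i,yaw,H):
    """angles about hinge of pointer and handle in box yz plane; H hinge (x,y)"""
    c,s=np.cos(yaw),np.sin(yaw); d=W[...,:2]-np.array(H); bx=d@[c,s]; by=d@[-s,c]; bz=W[...,2]-.06
    r=np.hypot(by,bz)
    b=(bx>.015)&(bx<.06)&(r>.03)&(r<.085)&(bz>.01)&brass(i)
    k=(abs(bx)<.022)&(r>.075)&(r<.145)&(bz>.03)&(i.max(-1)<75)
    out=[]
    for m in (b,k):
        if m.sum()<5: out.append(None); continue
        P=np.stack([by[m],bz[m]],-1); v=cv2.fitLine(P.astype(np.float32),cv2.DIST_HUBER,0,.005,.01).ravel()
        if v[1]<0: v=-v
        # atan(hinge->mean) , line direction ; lever + leans to +y
        mu=P.mean(0); y0=v[2]-v[3]*v[0]/v[1]
        out.append((int(m.sum()),np.round(np.arctan2(mu[0],mu[1]),3),np.round(np.arctan2(v[0],v[1]),3),"y0 %.4f"%y0,"x %.4f"%np.median(bx[m])))
    return out
E
python3 - <<'E'
from h import *
p=camera("top"); w=pts(p); im=p["image"]; s=camera("scene"); ws=pts(s)
for nm,c,ex in [("feed",(0.57,-0.2),.17),("key",(0.58,0.147),.16)]:
  for W,n in((w,"t"),(ws,"s")):
    m=(abs(W[...,2]-0.06)<0.008)&(abs(W[...,0]-c[0])<ex)&(abs(W[...,1]-c[1])<ex)
    m=cv2.morphologyEx(m.astype(np.uint8),cv2.MORPH_OPEN,np.ones((3,3)))
    k,l,st,_=cv2.connectedComponentsWithStats(m); m=l==1+np.argmax(st[1:,4])
    print(nm,n,rectfit(W[m][:,:2]),m.sum())
for yaw in(0,.03,-.05):
  for W,i in((w,im),(ws,s["image"])): print(yaw,lever_meas(W,i,yaw,(.554,-.171)))
m=(w[...,2]>.1)&(w[...,1]<-.26)&(w[...,0]>.35)
print("tall right",[(np.round(x,2)).tolist() for x in w[m][::15]])
for l in["top_square","top_round","top_bar","top_cross"]:
  for nm,pp,W in(("t",p,w),("s",s,ws)):
    for d in masks_of(pp,l)[:3]:
      q=W[d["mask"]]; q=q[abs(q[:,2]-.082)<.006]
      if len(q)>15 and abs(np.median(q[:,1])-.147)<.12: r=rectfit(q[:,:2]); print(l,nm,d["conf"],np.round(r[0]),np.round(r[1]),np.round(np.median(q,0),3))
E
```

```text
feed t ((541.9974975585938, -169.38021850585938), (140.08645629882812, 200.61334228515625), 3.7161006927490234) 2207
feed s ((542.9768676757812, -170.34768676757812), (142.645263671875, 203.01087951660156), 4.3203349113464355) 1914
key t ((579.4710693359375, 149.35684204101562), (200.5601348876953, 198.6611785888672), 2.494248867034912) 1484
key s ((579.7156372070312, 143.58102416992188), (201.3020477294922, 196.87562561035156), 3.3374972343444824) 1049
0 [(17, np.float64(-0.121), np.float32(-0.283), 'y0 -0.0101', 'x 0.0290'), (135, np.float64(-0.512), np.float32(-0.688), 'y0 -0.0275', 'x -0.0018')]
0 [(48, np.float64(-0.228), np.float32(-0.255), 'y0 -0.0016', 'x 0.0323'), (126, np.float64(-0.598), np.float32(-0.51), 'y0 0.0117', 'x 0.0127')]
0.03 [(17, np.float64(-0.136), np.float32(-0.284), 'y0 -0.0093', 'x 0.0287'), (135, np.float64(-0.511), np.float32(-0.687), 'y0 -0.0275', 'x -0.0032')]
0.03 [(48, np.float64(-0.245), np.float32(-0.24), 'y0 0.0005', 'x 0.0321'), (126, np.float64(-0.6), np.float32(-0.505), 'y0 0.0126', 'x 0.0109')]
-0.05 [(17, np.float64(-0.094), np.float32(-0.281
[... 7386 characters left out ...]
, 0.11], [0.6, -0.66, 0.11], [0.6, -0.71, 0.11], [0.6, -0.75, 0.12], [0.59, -0.46, 0.11], [0.57, -0.48, 0.21], [0.6, -0.76, 0.1], [0.59, -0.46, 0.13], [0.57, -0.47, 0.21]]
top_square t 0.83 [537. 103.] [50. 46.] [0.534 0.101 0.083]
top_square t 0.17 [531. 192.] [27. 68.] [0.532 0.192 0.083]
top_square s 0.8 [539. 100.] [46. 48.] [0.541 0.096 0.083]
top_round t 0.73 [626. 106.] [53. 54.] [0.625 0.107 0.083]
top_round s 0.61 [626. 102.] [50. 51.] [0.628 0.101 0.082]
top_bar t 0.51 [532. 192.] [26. 68.] [0.532 0.193 0.083]
top_bar s 0.64 [532. 189.] [29. 71.] [0.535 0.185 0.082]
top_cross t 0.51 [623. 195.] [56. 50.] [0.622 0.196 0.082]
top_cross s 0.61 [621. 193.] [52. 54.] [0.623 0.191 0.082]
```

Emit:
play_rows([
  [0,[0,0,-0.37],0],
  [0,[0,0,-0.37],0],
  [0,[0,0,-0.37],0],
  [0,[0.94,-0.316,-0.37],0.08],
  [0,[0.94,-0.316,-0.37],0.08],
  [0,[0.94,-0.316,-0.37],0.08],
  [0,[0.94,-0.316,-0.37],0.08],
  [0,[0.94,-0.316,-0.37],0.08],
  [0,[0.94,-0.316,-0.37],0.08],
  [0,[0.94,-0.316,-0.37],0.08],
])

```text
time_s: 2.7
eef_pos: [0.4624, -0.3327, 0.3589]
eef_rot: [0.0, 0.999, 0.037, 0.0]
wrist_force: [1.1, -0.5, -0.2]
opening: -0.003
grasp_force: 0.0
```

Run:
```python
from h import *
o=get_obs(); p=camera("wrist"); save(p,"w1.png"); print(o["eef_pos"],o["eef_rot"],o["time_s"],cmd([.557,-.305,.16]))
T=p["T_tool_cam"]; print(np.round(T,3).tolist())
```

```text
[ 0.46243274 -0.33266501  0.35894157] [2.55865358e-04 9.99308849e-01 3.71715399e-02 1.87201530e-04] 2.7 [ 0.225  -0.0362  0.4982]
[[-0.0, -0.955, -0.296, 0.075], [1.0, -0.0, 0.001, -0.0], [-0.001, -0.296, 0.955, -0.162], [0.0, 0.0, 0.0, 1.0]]
```

View pics/w1.png

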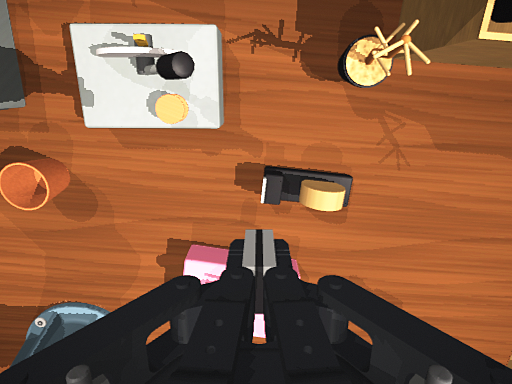

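The wrist view shows the grey box at the upper left with the lever handle at (175,66). The area to the right of the box is clear up to tree_c at (370,60). Next I'll lower the fingers beside the lever.

Emit:
play_rows([
  [0,[0.225,-0.036,0],0],
  [0,[0.225,-0.036,0],0],
  [0,[0.225,-0.036,0.5],0],
  [0,[0.225,-0.036,0.5],0],
  [0,[0.225,-0.036,0.5],0],
  [0,[0.225,-0.036,0.5],0],
  [0,[0.225,-0.036,0.5],0],
  [0,[0.225,-0.036,0.5],0],
])

```text
time_s: 3.55
eef_pos: [0.5496, -0.313, 0.159]
eef_rot: [-0.001, 0.999, 0.037, -0.001]
wrist_force: [0.5, -0.2, 1.2]
opening: -0.003
grasp_force: 0.0
```

Run:
```python
from h import *
o=get_obs(); print(o["eef_pos"],o["wrist_force"],cmd([.557,-.305,.16]),cmd([.5555,-.242,.16]))
```

```text
[ 0.54959074 -0.31304799  0.15900059] [ 0.48704751 -0.20738161  1.16187303] [ 0.02   -0.0187 -0.0025] [ 0.0279 -0.176  -0.0023]
```

Emit:
play_rows([
  [0,[0.02,-0.03,0],0],
  [0,[0.02,-0.05,0],0],
  [0,[0.02,-0.07,0],0],
  [0,[0.02,-0.09,0],0],
  [0,[0.02,-0.11,0],0],
  [0,[0.02,-0.13,0],0],
  [0,[0.02,-0.15,0],0],
  [0,[0.02,-0.17,0],0],
  [0,[0.02,-0.17,0],0],
  [0,[0.02,-0.17,0],0],
])

```text
time_s: 4.55
eef_pos: [0.5527, -0.2446, 0.1587]
eef_rot: [0.0, 0.999, 0.037, 0.0]
wrist_force: [0.1, -0.1, 0.6]
opening: 0.0
grasp_force: 0.0
```

```bash
cat > m.py <<'E'
from h import *
import sys
o=get_obs(); print(o["eef_pos"],o["wrist_force"],o["time_s"])
p=camera("scene"); W=pts(p)
for y in (.05,.07): print(lever_meas(W,p["image"],y,(.554,-.169)))
if len(sys.argv)>1:
    b=cv2.cvtColor(p["image"],cv2.COLOR_RGB2BGR)[205:315,170:300]; cv2.imwrite("pics/"+sys.argv[1],cv2.resize(b,(709,600),interpolation=cv2.INTER_CUBIC))
E
python3 m.py s2.png
```

```text
[ 0.55269631 -0.24461155  0.15872267] [ 0.13387903 -0.10451742  0.61647123] 4.55
[(52, np.float64(-0.287), np.float32(-0.28), 'y0 0.0014', 'x 0.0318'), (116, np.float64(-0.614), np.float32(-0.46), 'y0 0.0192', 'x 0.0096')]
[(52, np.float64(-0.298), np.float32(-0.28), 'y0 0.0021', 'x 0.0315'), (116, np.float64(-0.615), np.float32(-0.462), 'y0 0.0192', 'x 0.0083')]
```

View pics/s2.png

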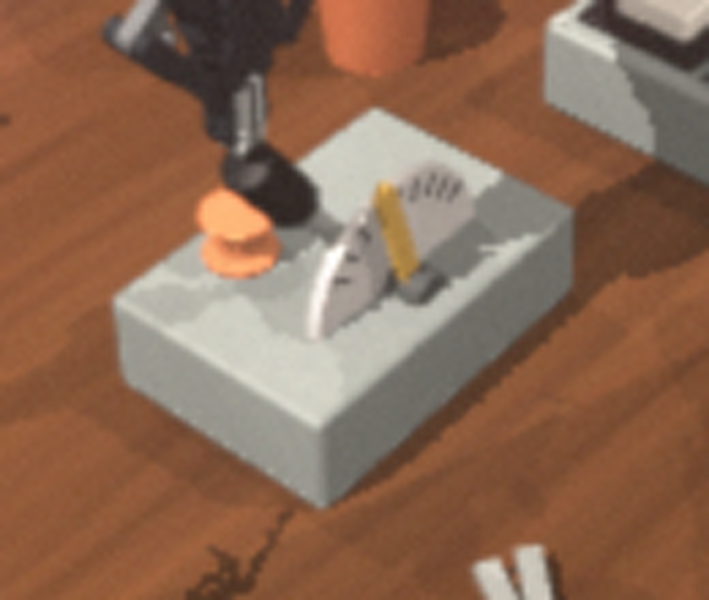

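```bash
cat >> h.py <<'E'
def wpts(p,o):
    from scipy.spatial.transform import Rotation as R
    z=p["range_z"]; v,u=np.indices(z.shape); K=p["intrinsics"]
    c=np.stack([(u-K[0][2])/K[0][0]*z,(v-K[1][2])/K[1][1]*z,z],-1)
    T=np.array(p["T_tool_cam"]); t=c@T[:3,:3].T+T[:3,3]; q=o["eef_rot"]
    w=t@R.from_quat([q[1],q[2],q[3],q[0]]).as_matrix().T+o["eef_pos"]; w[z<=0]=np.nan; return w
E
python3 - <<'E'
from h import *
o=get_obs(); p=camera("wrist"); W=wpts(p,o); save(p,"w2.png"); np.savez("w2.npz",W=W,i=p["image"])
print(lever_meas(W,p["image"],.07,(.554,-.169)))
E
```

```text
[(385, np.float64(-0.263), np.float32(-0.272), 'y0 -0.0006', 'x 0.0321'), (2961, np.float64(-0.557), np.float32(-0.804), 'y0 -0.0431', 'x 0.0052')]
```

View pics/w2.png

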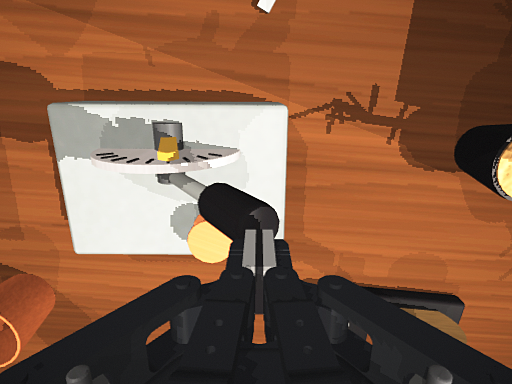

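Run:
```python
import numpy as np
d=np.load("w2.npz"); W=d["W"]
for u,v in [(262,212),(262,220),(270,220),(255,225),(240,205),(225,195),(215,200),(252,240),(267,240),(260,250),(190,185),(180,180),(240,225)]: print(u,v,np.round(W[v,u],4),d["i"][v,u])
```

```text
262 212 [ 0.5668 -0.2456  0.1689] [56 50 50]
262 220 [ 0.5627 -0.2459  0.17  ] [56 53 52]
270 220 [ 0.5612 -0.2504  0.1657] [50 45 47]
255 225 [ 0.5605 -0.2424  0.1721] [28 27 26]
240 205 [ 0.5683 -0.2337  0.1648] [26 26 26]
225 195 [ 0.5683 -0.2242  0.1504] [26 24 24]
215 200 [ 0.564  -0.2183  0.148 ] [30 28 28]
252 240 [ 0.5627 -0.2411  0.1935] [145 141 136]
267 240 [ 0.5635 -0.2479  0.194 ] [144 142 137]
260 250 [ 0.5632 -0.2447  0.2031] [27 24 25]
190 185 [ 0.5577 -0.1942  0.1032] [176 173 163]
180 180 [ 0.5564 -0.1833  0.0882] [129 129 121]
240 225 [ 0.5611 -0.2347  0.1746] [30 29 30]
```

Run:
```python
from h import *
o=get_obs(); p=camera("wrist"); W=wpts(p,o); print(np.round(p["intrinsics"],1).tolist(), o["eef_pos"],o["q"],o["wrist_force"])
for u in (246,252,262,268,275):
    print(u,[(v,*np.round((W[v,u]-o["eef_pos"])*1000).tolist(),int(p["image"][v,u,0])) for v in range(222,262,4)])
```

```text
[[311.5, 0.0, 258.7], [0.0, 311.5, 186.3], [0.0, 0.0, 1.0]] [ 0.55270432 -0.24504747  0.15871946] [-6.13331670e-01  2.94251294e-01  1.57830474e+00 -1.54166230e-04
  1.26878973e+00  8.83258944e-01] [ 0.35864009 -0.35007269  0.24168179]
246 [(222, 10.0, 7.0, 16.0, 30), (226, 8.0, 7.0, 16.0, 31), (230, 10.0, 7.0, 25.0, 159), (234, 10.0, 7.0, 30.0, 152), (238, 11.0, 7.0, 34.0, 149), (242, 11.0, 6.0, 38.0, 147), (246, 10.0, 6.0, 40.0, 144), (250, 10.0, 6.0, 45.0, 145), (254, 10.0, 6.0, 48.0, 144), (258, 11.0, 6.0, 52.0, 143)]
252 [(222, 9.0, 4.0, 13.0, 29), (226, 8.0, 4.0, 14.0, 27), (230, 10.0, 4.0, 25.0, 162), (234, 10.0, 4.0, 29.0, 145), (238, 10.0, 4.0, 33.0, 145), (242, 10.0, 4.0, 37.0, 144), (246, 11.0, 4.0, 41.0, 145), (250, 11.0, 4.0, 45.0, 145), (254, 10.0, 4.0, 47.0, 145), (258, 11.0, 3.0, 52.0, 144)]
262 [(222, 9.0, -1.0, 11.0, 55), (226, 6.0, -1.0, 11.0, 57), (230, 11.0, -1.0, 25.0, 111), (234, 11.0, -1.0, 29.0, 69), (238, 11.0, -1.0, 33.0, 70), (242, 10.0, -1.0, 35.0, 70), (246, 11.0, -1.0, 42.0, 37), (250, 11.0, -1.0, 45.0, 36), (254, 11.0, -1.0, 48.0, 8), (258, 11.0, -1.0, 51.0, 11)]
268 [(222, 8.0, -4.0, 8.0, 50), (226, 6.0, -5.0, 9.0, 50), (230, 11.0, -4.0, 25.0, 158), (234, 11.0, -4.0, 29.0, 144), (238, 11.0, -4.0, 33.0, 145), (242, 10.0, -3.0, 36.0, 145), (246, 10.0, -3.0, 40.0, 145), (250, 11.0, -3.0, 44.0, 145), (254, 11.0, -3.0, 48.0, 145), (258, 11.0, -3.0, 51.0, 144)]
275 [(222, 7.0, -9.0, 5.0, 51), (226, 4.0, -9.0, 5.0, 48), (230, 2.0, -9.0, 5.0, 51), (234, -1.0, -9.0, 3.0, 32), (238, -54.0, -19.0, -99.0, 251), (242, 7.0, -7.0, 30.0, 17), (246, 7.0, -7.0, 34.0, 25), (250, 7.0, -7.0, 37.0, 48), (254, 7.0, -7.0, 40.0, 71), (258, 7.0, -7.0, 44.0, 105)]
```

Emit:
play_rows([
  [0,[0.0,0.14,0],0],
  [0,[0.0,0.14,0],0],
  [0,[0.01,0.14,0],0],
  [0,[0.01,0.14,0.09],0],
  [0,[0.01,0.14,0.09],0],
  [0,[0.01,0.14,0.09],0],
])

```text
time_s: 5.3
eef_pos: [0.5602, -0.2989, 0.1219]
eef_rot: [-0.001, 0.999, 0.037, -0.001]
wrist_force: [0.4, 0.8, 0.1]
opening: 0.004
grasp_force: 0.0
```

Run:
```python
from h import *
o=get_obs(); print(o["eef_pos"],o["wrist_force"],cmd([.557,-.275,.122]),cmd([.555,-.233,.138]))
```

```text
[ 0.56019235 -0.29889707  0.1219496 ] [0.3757859  0.80884086 0.07450207] [-0.0035 -0.0602  0.    ] [-0.0007 -0.1653 -0.0398]
```

Emit:
play_rows([
  [0,[0,-0.05,0],0],
  [0,[0,-0.07,0],0],
  [0,[0,-0.085,-0.005],0],
  [0,[0,-0.1,-0.01],0],
  [0,[0,-0.115,-0.02],0],
  [0,[0,-0.13,-0.025],0],
  [0,[0,-0.145,-0.03],0],
  [0,[0,-0.16,-0.035],0],
  [0,[0,-0.16,-0.035],0],
  [0,[0,-0.16,-0.035],0],
])

```text
time_s: 6.3
eef_pos: [0.5561, -0.2359, 0.1368]
eef_rot: [-0.0, 0.999, 0.037, 0.0]
wrist_force: [0.7, -1.9, 2.4]
opening: -0.003
grasp_force: 1.0
```

```bash
cat > wm.py <<'E'
from h import *
import sys
o=get_obs(); p=camera("wrist"); W=wpts(p,o); print(o["eef_pos"],o["wrist_force"],o["time_s"])
print(lever_meas(W,p["image"],.07,(.554,-.169)))
# steel rod: r 20..75mm, by-box slice
c,s=np.cos(.07),np.sin(.07); d=W[...,:2]-np.array([.556,-.169]); bx=d@[c,s]; by=d@[-s,c]; bz=W[...,2]-.06; r=np.hypot(by,bz)
for a,b in((.03,.07),(.085,.13)):
    m=(abs(bx)<.006)&(r>a)&(r<b)&(bz>.02)&(abs(np.arctan2(by,bz))<.75)
    print(a,m.sum(),np.percentile(np.arctan2(by,bz)[m],[5,50,95]).round(3) if m.any() else 0)
if len(sys.argv)>1: save(p,sys.argv[1])
E
python3 wm.py w3.png; python3 m.py
```

```text
[ 0.55605272 -0.23594307  0.13678343] [ 0.68376513 -1.91082036  2.40578017] 6.3
[(524, np.float64(-0.263), np.float32(-0.264), 'y0 -0.0000', 'x 0.0322'), (4711, np.float64(-0.342), np.float32(-0.798), 'y0 -0.0821', 'x 0.0071')]
0.03 269 [-0.408 -0.282 -0.169]
0.085 1041 [-0.59  -0.393 -0.175]
[ 0.55586962 -0.23595243  0.13643144] [ 0.84041917 -2.42998214  0.96034395] 6.35
[(52, np.float64(-0.29), np.float32(-0.306), 'y0 -0.0005', 'x 0.0317'), (167, np.float64(-0.377), np.float32(-0.134), 'y0 0.0260', 'x 0.0063')]
[(52, np.float64(-0.301), np.float32(-0.305), 'y0 0.0002', 'x 0.0313'), (167, np.float64(-0.377), np.float32(-0.135), 'y0 0.0260', 'x 0.0054')]
```

View pics/w3.png

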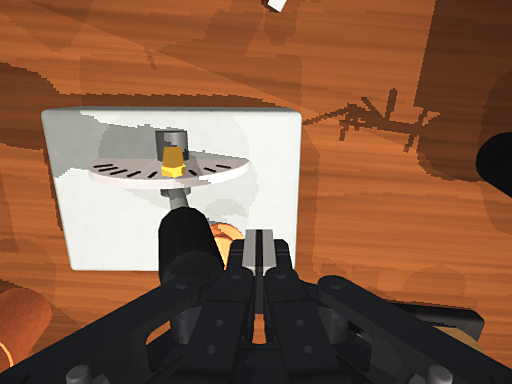

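```bash
cat > cyl.py <<'E'
from h import *
from scipy.optimize import least_squares
o=get_obs(); p=camera("wrist"); W=wpts(p,o); i=p["image"]
c,s=np.cos(.07),np.sin(.07); d=W[...,:2]-np.array([.556,-.169]); bx=d@[c,s]; by=d@[-s,c]; bz=W[...,2]-.06
print(o["eef_pos"],o["wrist_force"],"pointer",lever_meas(W,i,.07,(.554,-.169))[0])
for t0 in (-.45,-.35,-.25,-.15):
    t,x0,y0=t0,0,0
    for _ in range(15):
        perp=lambda t,x0,m: np.hypot(bx[m]-x0,(by[m])*np.cos(t)-bz[m]*np.sin(t))
        a=by*np.sin(t)+bz*np.cos(t); q=np.hypot(bx-x0,by*np.cos(t)-bz*np.sin(t))
        m=(a>.083)&(a<.128)&(q<.021)&(q>.005)&(i.max(-1)<80)
        r=least_squares(lambda v:perp(v[0],v[1],m)-.014,[t,x0],loss="soft_l1",f_scale=.001); t,x0=r.x
    print(t0,"lever %.3f x0 %.4f"%(t,x0),m.sum(),"rms mm",np.round(1000*np.sqrt(np.mean(r.fun**2)),2))
E
python3 cyl.py
```

```text
[ 0.55575164 -0.23600485  0.13622227] [ 0.56211008 -1.85633097  1.2845478 ] pointer (528, np.float64(-0.263), np.float32(-0.269), 'y0 -0.0004', 'x 0.0322')
-0.45 lever -0.304 x0 -0.0045 2011 rms mm 0.99
-0.35 lever -0.304 x0 -0.0045 2011 rms mm 0.99
-0.25 lever -0.304 x0 -0.0045 2011 rms mm 0.99
-0.15 lever -0.304 x0 -0.0045 2011 rms mm 0.99
```

Emit:
play_rows([
  [0,[0,-0.006,0],0],
  [0,[0,-0.012,0],0],
  [0,[0,-0.012,0],0],
  [0,[0,0.06,0],0],
  [0,[0,0.14,0],0],
  [0,[0,0.14,0],0],
  [0,[0,0.14,-0.4],0],
  [0,[0,0.14,-0.4],0],
  [0,[0,0.14,-0.4],0],
  [0,[0,0.14,-0.4],0],
])

```text
time_s: 7.45
eef_pos: [0.5624, -0.2926, 0.3041]
eef_rot: [0.003, 0.999, 0.038, 0.004]
wrist_force: [-0.1, -0.5, 0.2]
opening: 0.002
grasp_force: 0.0
```

```bash
python3 cyl.py; python3 m.py s4.png; python3 -c "
from h import *
print(get_obs()['eef_rot'],cmd([.536,.102,.29]))"
```

```text
[ 0.56238392 -0.29262775  0.30405668] [-0.12203754 -0.50212114  0.23782245] pointer (109, np.float64(-0.266), np.float32(-0.241), 'y0 0.0017', 'x 0.0318')
-0.45 lever -0.286 x0 0.0213 197 rms mm 2.74
-0.35 lever -0.265 x0 -0.0045 214 rms mm 0.19
-0.25 lever -0.265 x0 -0.0045 214 rms mm 0.19
-0.15 lever -0.265 x0 -0.0045 214 rms mm 0.19
[ 0.5620639  -0.29243107  0.30276215] [-0.05036153  0.69573821  0.87714036] 7.5
[(53, np.float64(-0.288), np.float32(-0.23), 'y0 0.0038', 'x 0.0315'), (133, np.float64(-0.321), np.float32(-0.14), 'y0 0.0211', 'x 0.0083')]
[(53, np.float64(-0.299), np.float32(-0.23), 'y0 0.0045', 'x 0.0311'), (133, np.float64(-0.322), np.float32(-0.138), 'y0 0.0215', 'x 0.0076')]
[0.00104137 0.99929104 0.03759149 0.00179106] [ 0.0111 -0.9867  0.0211]
```

View pics/s4.png

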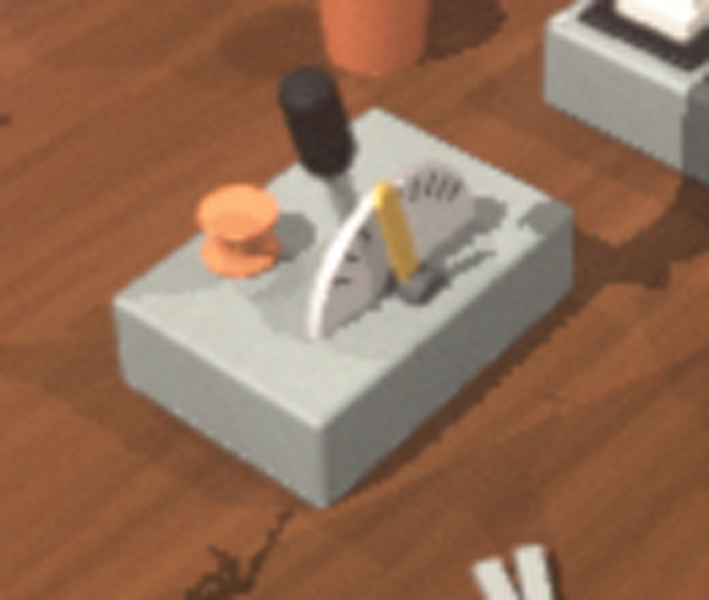

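The handle at (318,120) now runs parallel to the brass pointer at (395,230). Both measure about -0.265 rad, so the lever is set. The spool hasn't moved. Next, the keys.

Emit:
play_rows([
  [0,[0.011,-0.987,0],0],
  [0,[0.011,-0.987,0],0],
  [0,[0.011,-0.987,0],0],
  [0,[0.011,-0.987,0],0],
  [0,[0.011,-0.987,0],0],
  [0,[0.011,-0.987,0],0],
  [0,[0.011,-0.987,0],0],
  [0,[0.011,-0.987,0],0],
  [0,[0.011,-0.987,0],0],
  [0,[0.011,-0.987,0],0],
])

```text
time_s: 8.55
eef_pos: [0.5336, 0.1031, 0.2941]
eef_rot: [-0.0, 0.999, 0.039, -0.002]
wrist_force: [0.5, -0.9, -0.2]
opening: 0.002
grasp_force: 0.0
```

Run:
```python
from h import *
o=get_obs(); p=camera("wrist"); W=wpts(p,o); print(o["eef_pos"])
for l in["top_square","top_round","top_bar","top_cross"]:
    for d in masks_of(p,l)[:2]:
        q=W[d["mask"]]; q=q[abs(q[:,2]-.082)<.006]
        if len(q)>30: r=rectfit(q[:,:2]); print(l,round(d["conf"],2),np.round(r[0]),np.round(r[1]),np.round(np.median(q,0),3))
for t in([.537,.102,.095],[.626,.105,.1],[.533,.191,.1]): print(cmd(t))
```

```text
[0.53359335 0.10307598 0.29411664]
top_square 0.98 [536. 103.] [50. 49.] [0.537 0.103 0.081]
top_round 0.92 [625. 108.] [55. 54.] [0.626 0.107 0.081]
top_bar 0.7 [532. 193.] [28. 70.] [0.533 0.192 0.081]
top_cross 0.57 [ 553. -175.] [122.  69.] [ 0.57  -0.168  0.082]
top_cross 0.56 [621. 197.] [54. 55.] [0.622 0.196 0.081]
[ 0.0053 -0.0036  0.5026]
[0.2278 0.005  0.4899]
[ 0.0114 -0.2262  0.4901]
```

Emit:
play_rows([
  [0,[0.006,0,0.3],0],
  [0,[0.006,0,0.3],0],
  [0,[0.006,0,0.3],0],
  [0,[0.006,0,0.4],0],
  [0,[0.006,0,0.45],0],
  [0,[0.006,0,0.5],0],
  [0,[0.006,0,0.5],0],
  [0,[0.006,0,0.5],0],
])

```text
time_s: 9.6
eef_pos: [0.5378, 0.1012, 0.0969]
eef_rot: [-0.0, 0.999, 0.037, -0.0]
wrist_force: [0.7, -0.2, 0.5]
opening: -0.001
grasp_force: 0.0
```

```bash
cat > km.py <<'E'
from h import *
o=get_obs(); print(o["eef_pos"],o["wrist_force"],o["time_s"])
for n in("scene","top","wrist"):
    p=camera(n); W=wpts(p,o) if n=="wrist" else pts(p); i=p["image"]
    for l,(x,y) in dict(square=(.536,.103),round=(.625,.107),bar=(.532,.192),cross=(.622,.196)).items():
        m=(abs(W[...,0]-x)<.026)&(abs(W[...,1]-y)<.03)&(W[...,2]<.092)&(W[...,2]>.066)&(i.min(-1)>110)
        if m.sum()>10: print(n,l,m.sum(),np.round(np.median(W[m][:,2]),4))
E
python3 km.py
```

```text
[0.53776363 0.10115999 0.09689079] [ 0.6517253  -0.18487308  0.54915531] 9.6
scene square 221 0.0816
scene round 214 0.0819
scene bar 116 0.0823
scene cross 153 0.0815
top square 45 0.0812
top bar 125 0.0827
wrist square 4492 0.0799
wrist round 8406 0.0797
wrist bar 3928 0.0799
wrist cross 6667 0.0795
```

Emit:
play_rows([
  [0,[0,0,0.02],0],
  [0,[0,0,0.03],0],
  [0,[0,0,0.04],0],
  [0,[0,0,0.04],0],
  [0,[0,0,0.04],0],
])

```text
time_s: 10.25
eef_pos: [0.5374, 0.102, 0.0805]
eef_rot: [-0.0, 0.999, 0.037, -0.0]
wrist_force: [-0.8, 0.8, 0.1]
opening: 0.002
grasp_force: 0.0
```

```bash
python3 km.py
```

```text
[0.53742295 0.10201743 0.08046619] [-0.82450113  0.80978636  0.14038832] 10.25
scene square 217 0.0817
scene round 209 0.0822
scene bar 113 0.0819
scene cross 150 0.0815
top square 31 0.0823
top bar 107 0.0822
wrist square 4700 0.0808
wrist round 10413 0.0808
wrist bar 4683 0.0808
wrist cross 8201 0.0806
```

Emit:
play_rows([
  [0,[0,0,0.01],0],
  [0,[0,0,0.02],0],
  [0,[0,0,0.03],0],
  [0,[0,0,0.04],0],
  [0,[0,0,0.05],0],
  [0,[0,0,0.05],0],
])

```text
time_s: 11.0
eef_pos: [0.5373, 0.1019, 0.0602]
eef_rot: [-0.0, 0.999, 0.037, -0.0]
wrist_force: [-1.4, 0.3, 2.1]
opening: 0.004
grasp_force: 1.0
```

```bash
python3 km.py
```

```text
[0.53732079 0.10192834 0.06015706] [-1.4285392   0.2815964   2.05105115] 11.0
scene square 179 0.0801
scene round 212 0.0819
scene bar 120 0.0817
scene cross 150 0.0814
top square 28 0.081
top bar 92 0.0823
wrist square 4703 0.0798
wrist round 13025 0.0808
wrist bar 5803 0.0806
wrist cross 9273 0.0805
```

Emit:
play_rows([
  [0,[0,0,0.009],0],
  [0,[0,0,0.018],0],
  [0,[0,0,0.018],0],
  [0,[0,0,0.018],0],
])

```text
time_s: 11.55
eef_pos: [0.5381, 0.102, 0.0537]
eef_rot: [-0.0, 0.999, 0.037, 0.0]
wrist_force: [-0.9, 1.1, 4.5]
opening: -0.002
grasp_force: 2.2
```

```bash
python3 km.py
```

```text
[0.53806402 0.10195775 0.05373243] [-0.87736586  1.07288975  4.48196191] 11.55
scene square 151 0.0748
scene round 213 0.0817
scene bar 116 0.0817
scene cross 152 0.0814
top square 25 0.0747
top bar 76 0.0826
wrist square 4602 0.0734
wrist round 14104 0.0813
wrist bar 6246 0.0811
wrist cross 9555 0.081
```

Emit:
play_rows([
  [0,[0,0,0.006],0],
  [0,[0,0,0.006],0],
  [0,[0,0,0.006],0],
  [0,[0,0,-0.12],0],
  [0,[0,0,-0.12],0],
  [0,[0.218,0,-0.12],0],
  [0,[0.218,0,-0.12],0],
  [0,[0.218,0,-0.12],0],
  [0,[0.218,0,-0.12],0],
])

```text
time_s: 12.6
eef_pos: [0.6242, 0.1084, 0.1001]
eef_rot: [-0.0, 0.999, 0.037, -0.001]
wrist_force: [0.2, 0.3, -0.6]
opening: 0.001
grasp_force: 0.0
```

```bash
python3 km.py; python3 -c "
from h import *
print(cmd([.625,.108,.066]),cmd([.625,.108,.0535]))"
```

```text
[0.62418764 0.10835954 0.10009234] [ 0.23869197  0.34869159 -0.62962178] 12.6
scene square 221 0.0818
scene round 209 0.082
scene bar 69 0.0815
scene cross 152 0.0816
top square 23 0.0823
top round 40 0.0814
top cross 164 0.0826
wrist square 304 0.0808
wrist round 4802 0.0808
wrist bar 851 0.079
wrist cross 4527 0.0805
[0.0044 0.0016 0.0871] [0.0044 0.0016 0.1184]
```

Emit:
play_rows([
  [0,[0.003,0,0.04],0],
  [0,[0.003,0,0.08],0],
  [0,[0.003,0,0.09],0],
  [0,[0.003,0,0.1],0],
  [0,[0.003,0,0.11],0],
  [0,[0.003,0,0.12],0],
  [0,[0.003,0,0.122],0],
  [0,[0.003,0,0.122],0],
  [0,[0.003,0,0.122],0],
])

```text
time_s: 13.65
eef_pos: [0.6259, 0.1086, 0.0535]
eef_rot: [0.0, 0.999, 0.037, 0.0]
wrist_force: [-4.0, 0.5, 5.5]
opening: -0.002
grasp_force: 2.8
```

```bash
python3 km.py
```

```text
[0.62590397 0.10855206 0.05347396] [-3.97152682  0.53970127  5.50383574] 13.65
scene square 220 0.0819
scene round 154 0.0746
scene bar 55 0.0831
scene cross 136 0.0813
top round 33 0.0739
top cross 125 0.083
wrist square 61 0.0678
wrist round 5080 0.0732
wrist cross 7635 0.0809
```

Emit:
play_rows([
  [0,[0,0,0.006],0],
  [0,[0,0,0.006],0],
  [0,[0,0,0.006],0],
  [0,[0,0,-0.13],0],
  [0,[0,0,-0.13],0],
  [0,[-0.219,-0.228,-0.13],0],
  [0,[-0.219,-0.228,-0.13],0],
  [0,[-0.219,-0.228,-0.13],0],
  [0,[-0.219,-0.228,-0.13],0],
  [0,[-0.219,-0.228,-0.13],0],
])

```text
time_s: 14.8
eef_pos: [0.5322, 0.1933, 0.1052]
eef_rot: [0.0, 0.999, 0.038, 0.001]
wrist_force: [-0.3, 0.2, -0.3]
opening: 0.002
grasp_force: 0.0
```

```bash
python3 km.py; python3 -c "
from h import *
print(cmd([.532,.193,.066]),cmd([.532,.193,.0535]))"
```

```text
[0.5321576  0.19333012 0.10517441] [-0.27037906  0.20162366 -0.27948976] 14.8
scene square 222 0.0816
scene round 215 0.0819
scene bar 116 0.0819
scene cross 154 0.0811
top square 281 0.0824
top round 266 0.0827
top bar 41 0.0831
top cross 47 0.0828
wrist square 5324 0.0813
wrist round 7667 0.0814
wrist bar 3599 0.0813
wrist cross 5562 0.0813
[-0.0022 -0.0022  0.0973] [-0.0023 -0.0022  0.1286]
```

Emit:
play_rows([
  [0,[0,0,0.05],0],
  [0,[0,0,0.09],0],
  [0,[0,0,0.1],0],
  [0,[0,0,0.11],0],
  [0,[0,0,0.12],0],
  [0,[0,0,0.13],0],
  [0,[0,0,0.137],0],
  [0,[0,0,0.137],0],
  [0,[0,0,0.137],0],
  [0,[0,0,0.137],0],
])

```text
time_s: 15.95
eef_pos: [0.5327, 0.1926, 0.0532]
eef_rot: [0.0, 0.999, 0.037, 0.001]
wrist_force: [-10.0, -3.9, 22.9]
opening: -0.002
grasp_force: 11.3
```

```bash
python3 km.py
```

```text
[0.53270433 0.19262297 0.0531579 ] [-9.96423268 -3.89847584 22.87769637] 15.95
scene square 222 0.0816
scene round 211 0.082
scene bar 86 0.074
scene cross 154 0.0814
top square 274 0.0824
top round 269 0.0825
top bar 13 0.0736
top cross 26 0.083
wrist square 9047 0.0812
wrist round 10279 0.0813
wrist bar 3680 0.0729
wrist cross 9981 0.0812
```

The bar key has bottomed out. Next I'll lift clear.

Emit:
play_rows([
  [0,[0,0,-0.1],0],
  [0,[0,0,-0.3],0],
  [0,[0,0,-0.5],0],
  [0,[0,0,-0.5],0],
  [0,[0,0,-0.5],0],
  [0,[0,0,-0.5],0],
  [0,[0,0,-0.5],0],
  [0,[0,0,-0.5],0],
])

```text
time_s: 16.9
eef_pos: [0.5303, 0.1928, 0.2473]
eef_rot: [0.0, 0.999, 0.037, -0.002]
wrist_force: [-0.5, -0.5, 0.4]
opening: 0.003
grasp_force: 0.0
```

```bash
python3 km.py; python3 m.py s5.png
```

```text
[0.5303105  0.19280935 0.24727471] [-0.49503332 -0.45673357  0.36903381] 16.9
scene square 222 0.0818
scene round 208 0.0817
scene bar 122 0.0821
scene cross 149 0.0812
top square 279 0.0832
top round 265 0.0824
top bar 149 0.0825
top cross 167 0.0826
wrist square 2108 0.0809
wrist round 2501 0.0809
wrist bar 1495 0.0808
wrist cross 1798 0.0808
[0.5308062  0.19280885 0.24799307] [-0.19760877 -0.36842951 -0.07025777] 17.05
[(53, np.float64(-0.288), np.float32(-0.24), 'y0 0.0028', 'x 0.0316'), (143, np.float64(-0.319), np.float32(-0.101), 'y0 0.0252', 'x 0.0076')]
[(53, np.float64(-0.299), np.float32(-0.24), 'y0 0.0034', 'x 0.0312'), (143, np.float64(-0.32), np.float32(-0.095), 'y0 0.0259', 'x 0.0068')]
```

View pics/s5.png

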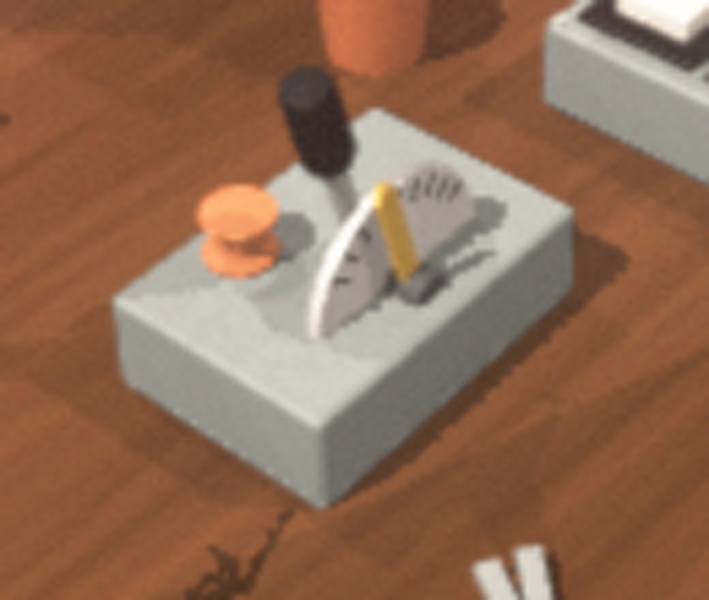

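The lever, at (318,120), is still parallel to the pointer, at (395,230). All the keys are up and the gripper is clear.

```bash
python3 -c "
from bench import *
print(hand_in())"
```

```text
the job is handed in; nothing more can be done
None
```

I set the lever in line with the pointer (both measured about -0.265 rad), then pressed square, round and bar in that order, each fully down and back up, and handed the job in at about 17 s; no verdict came back.

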